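# Lock the tape carriage and hold the caddy for the packer

## Robot

A 7-joint arm with a two-finger parallel gripper is mounted at the origin on the work surface. World frame = base frame: x ahead of the robot, y to its left, z up, the work surface at z = 0. Lengths are in m, angles in rad, forces in N, time in s.
With the tool pointing down it reaches from about 0.4 to 0.85 m from the base axis. Payload 4.5 kg.
Tool frame: the origin (TCP) lies midway between the tips of the shut fingers; the grasp point (between the pads) lies 19 mm behind it (r.hold_point_z is the distance from the TCP to the grasp point, in m); z points along the fingers, y is the direction in which the jaws open and shut (so a half turn about z gives the same grasp; the last joint's range is limited). The gripper opens to 88 mm and grips with 3 to 60 N. Pads are 18 mm wide; open, the fingers measure 123 mm over their backs; the gripper's body (75 mm by 187 mm) begins 45 mm behind the grasp point.
Start: joints at [1.379, 0.689, -0.195, 1.565, 0.157, 0.902, -0.215], TCP at [0.14, -0.609, 0.239] pointing down, gripper open.
Joint ranges: [-3.01, 3.01], [-0.46, 2.08], [-1.47, 1.51], [0.13, 2.56], [-1, 4.14], [0.04, 2.09], [-2.66, 2.66]. Speed limits (rad/s): [2.57, 2.57, 3.14, 3.14, 3.14, 3.14, 3.14].

## Interface

Orientations are given as a unit quaternion [x, y, z, w].
In Python, from plant import r gives the robot as it stands. The module is installed in compiled form; this text tells all that it offers.
- The arm moves only by the tool move_arm, never from a script. Its arguments are lists of equal length, an entry for each row: "turn": the turn, a rotation vector about the tool's x, y, z in units of 2 pi rad (1.0 is 2 pi rad), a list of three; "dp": the shift along the tool's x, y, z in units of 2.5 cm (1.0 is 2.5 cm), a list of three; "jaw": the closure, from -1 (fully open) to 1 (shut), so that 0 is half open. In form: {"turn": [[wx, wy, wz], ...], "dp": [[x, y, z], ...], "jaw": [jaw, ...]}. A call has 1 to 10 rows; each row shifts and turns the commanded pose from where the row before left it, along the tool's axes as they then stand; what a row does not reach is not made up. A row lasts 1/12 s, in which the tool goes at most 41.7 mm and 7.16 degrees, less where a joint would pass 70% of its speed; a pose out of reach is approached as far as the arm can. A call with a number of a shift or a turn outside -1 to 1 is refused whole. A call with a gripper value outside its range is refused whole. The fingers move at their own pace and stop on an object; "newtons" is the grip in N (left out, the last holds). Time passes only in rows, so rows that do not move let the fingers close. It gives the time, the measured TCP pose, the force and the opening at its end, in the units of the state.
- r.get_state(): the state, without advancing time (a new reading comes with each control period).
- r.snapshot(name): name is "scene" or "side" or "wrist"; returns a dict with "frame" (420x560x3 uint8, blue, green, red), "mtx" (3x3 intrinsics, pixels), "origin" and "orientation" of the camera in the world; the wrist camera has in their place "tool_from_camera" (4x4, takes a point from camera to tool coordinates, whose origin is the TCP and whose axes are the flange's). Camera axes: x right, y up, looking along -z (the intrinsics and any distortion apply to the point x, -y, -z); pixel columns grow to the right and rows downward; lengths in m; the calibration is good to about 2 mm. A picture is of the moment at which its call begins: read the wrist's pose just before it. There is no depth.
- r.finish_job(): hands the job in, once; it reports no verdict.
The state is a dict: "clock": time; "q": joint angles; "qd": joint speeds; "joint_torque": joint torques, N m; "tool_pos": TCP position; "eef_rot": TCP orientation; "contact_force": force on the tool from outside, world axes, zero at the start; "moment": the same for the moment, N m; "opening": opening from 0.0 (shut) to 1.0 (fully open).
Only numpy, scipy, OpenCV 4.12 (cv2) and the standard library are available. Lean on these libraries where they do the work, as an engineer would, in place of code of your own. Each camera call takes 0.05 s, during which the arm holds its last target.

## Task

A packer on the far side of the counter needs both hands to pull tape from the revolving caddy. Slide the carriage's bolt fully home into its keeper so that the carriage cannot roll; then turn the caddy until the tape roll with its cutter squarely faces the packer, straight out over the carriage's long edge on the keeper side, and finish while still gripping the caddy firmly, holding it still in that position. Leave the hand stamp on the deck and the spare roll of tape on the counter where they are.

Things in the scene. Friction and masses are not known exactly. Their poses are not given: they have to be found in the camera images.
- carriage: Plywood deck, 300 (its x) x 500 mm (its y), top 37 mm above the counter, on rails along its y. Parked at the stop at its -y end; until bolted about 1.5 N rolls it towards +y. Origin: below the deck's centre at counter height. +x points away from the robot, to the packer, over the long edge with the keepers. A 90 mm high parcel lies on the counter beyond that edge.
- bolt (a joint): Travel (m) of the steel slide bolt along the carriage's +x: 0 drawn back, 0.045 fully home at its stop; the nose enters the keeper from about 0.018 on. Friction about 2 N; it stays where it is left. Rod 12 mm thick, 48 mm above the counter, in two straps 60 mm above the counter at carriage x 12-26 and 100-114 mm.
- bolt_knob (a point): Centre of the bolt's upright round steel knob, 18 mm across, 31 mm high, 83 mm above the counter (from 67 to 98), on a 10 mm stem. It moves with the bolt: carriage x = 38 mm + bolt, y = -170 mm.
- keeper (a point): Centre of the mouth of the bolt's keeper, a fixed steel bracket with a 16 mm opening, 36 mm wide, top 70 mm above the counter; carriage x 160 to 186 mm, y -170 mm. A second keeper 260 mm along the rails belongs to the next packing place.
- caddy: Grey round caddy, 280 mm across, turning endlessly about the vertical on an easy bearing (0.05 N m). Origin: on its axis at deck height, carriage x 0, y +90 mm. Its x axis points from the axis through the tape roll; facing the packer = along the carriage's +x. Five cups (72 mm across, 89 mm off the axis, rims 144 mm above the counter) with fixed contents, up to 195 mm above the counter.
- caddy_handle (a point): Centre of the grip of the caddy's black carrying handle, on the turning axis, 214 mm above the counter: an upright plate 84 mm long (caddy x), 16 mm thick (caddy y), 26 mm high, top 227 mm above the counter, with an open finger slot 22 mm high below it.
- tape_cutter (a point): Saw-tooth cutter at the caddy's rim in front of the tape roll, on the caddy's x axis, 140 mm from the turning axis, 97 mm above the counter. The tan roll stands on edge, 92 mm across, 48 mm wide, centred 81 mm from the axis, 110 mm above the counter; the only roll on the caddy.
- spare_roll: Spare roll of tape lying flat on the counter, 100 mm across, 48 mm high, loose; leave it. Origin: centre of its underside.
- stamp: Wooden hand stamp standing loose on the carriage deck near its robot-side edge, foot 32 x 64 mm, 68 mm high; leave it. Origin: centre of its underside.

How it is judged:
On the way, in this order (a step that is already met when the one before it is completed fails the run):
1. the bolt is fully home in its keeper (value of joint bolt above 0.04 m), for 0.2 s.
2. the caddy is gripped and its tape roll faces the packer's side (x of tape_cutter in the frame of carriage above 0.1 m and y of tape_cutter in the frame of carriage between 0.067 and 0.113 m and contact force between the fingers and caddy above 4 N), for 0.2 s.
At the end, for the whole second after the job is handed in: The bolt is at least 40 of its 45 mm home, the carriage is within 8 mm of where it was parked, the tape cutter is within 23 mm sideways (about 9 degrees) of pointing straight along the carriage's +x from the caddy's axis, and the caddy is at rest with the fingers still gripping it (more than 4 N) (all of step 2 and value of joint bolt above 0.04 m and distance of carriage from where it was at the start of the episode below 0.008 m and angular speed of caddy below 0.1 rad/s); the arm keeps its last pose, push and grip.
It fails at once if the spare roll is disturbed (distance of spare_roll from where it was at the start of the episode above 0.02 m).
It fails at once if the stamp is shoved along the deck or knocked over (angle between stamp's own z axis and vertical above 0.5 rad or (distance of stamp from where it was at the start of the episode above 0.025 m and distance of carriage from where it was at the start of the episode below 0.008 m)).
It also fails if it takes over 51 s, if anything falls off the work surface, if the arm or the gripper's body presses on something with over 40 N, if the wrist force passes 120 N, or if a joint passes its speed limit or range.

## Working session

There is one attempt and no reset: what is moved stays moved. The work goes in short steps, Python scripts to look and compute and a tool call to move; the robot and the scene stay as the last step left them, time stands still between calls to the robot, and variables do not carry over. Pictures are saved under pics/ and viewed, and the job is handed in when it is done.

Besides the shell and the picture viewer there is one more tool, called in YAML: its name, and indented under it one key for each argument. move_arm: Moves the arm, as the interface text tells. Shifts and turns lie within -1 to 1; 1 stands for 2.5 cm of shift or 2 pi rad of turn. Its arguments: {"type":"object","properties":{"turn":{"type":"array","items":{"type":"array","items":{"type":"number","minimum":-1,"maximum":1}}},"dp":{"type":"array","items":{"type":"array","items":{"type":"number","minimum":-1,"maximum":1}}},"jaw":{"type":"array","items":{"type":"number"}},"newtons":{"type":"number"}},"required":["turn","dp","jaw"]}

```bash
mkdir -p pics
cat > h.py <<'E'
import numpy as np,cv2
from scipy.spatial.transform import Rotation as R
from plant import r
def cam(name):
    st=r.get_state() if name=="wrist" else None
    s=r.snapshot(name)
    if st:
        T=np.eye(4);T[:3,:3]=R.from_quat(st["eef_rot"]).as_matrix();T[:3,3]=st["tool_pos"]
        T=T@np.array(s["tool_from_camera"])
    else:
        T=np.eye(4);o=np.array(s["orientation"]);T[:3,:3]=R.from_quat(o).as_matrix() if o.size==4 else o;T[:3,3]=s["origin"]
    return s["frame"],np.array(s["mtx"]),T
def plane(K,T,u,v,z):
    d=np.linalg.inv(K)@np.array([u,v,1.]);d=T[:3,:3]@np.array([d[0],-d[1],-d[2]]);o=T[:3,3]
    return o+d*(z-o[2])/d[2]
def proj(K,T,p):
    c=T[:3,:3].T@(np.array(p)-T[:3,3]);q=K@np.array([c[0],-c[1],-c[2]]);return q[:2]/q[2]
def save(n):
    f,K,T=cam(n);import time
    return f,K,T
E
python3 - <<'E'
from h import *
import pickle
print(r.get_state())
for n in ["scene","side","wrist"]:
    f,K,T=cam(n);cv2.imwrite(f"pics/{n}0.png",f);pickle.dump((f,K,T),open(n+"0.pkl","wb"));print(n,K,T)
print({k:v for k,v in r.snapshot("scene").items() if k!="frame"})
E
```

```text
{'clock': 0.0, 'q': array([ 1.37882841,  0.68998487, -0.19449192,  1.56633804,  0.15728431,
        0.90249877, -0.21509459]), 'qd': array([ 4.39326130e-05, -2.34726298e-04,  8.21343817e-05,  1.31317020e-03,
        5.19374730e-04, -2.79216732e-04,  7.97778884e-04]), 'joint_torque': array([ 1.08675904e-03, -5.27561510e+01, -1.26718026e+00, -1.53428203e+01,
       -5.28421788e-02,  6.52403163e-03,  1.71637039e-04]), 'tool_pos': array([ 0.13971118, -0.60853596,  0.23791052]), 'eef_rot': array([ 9.93631438e-01,  1.12675282e-01, -1.70569935e-04, -9.04332407e-04]), 'contact_force': array([-0.03941586, -0.28523165, -0.36727402]), 'moment': array([-0.02288251,  0.03573694, -0.00293   ]), 'opening': 1.0000578289018}
scene [[476.64894951   0.         277.65774815]
 [  0.         476.64894951 211.47625212]
 [  0.           0.           1.        ]] [[ 0.02981184 -0.67754407  0.73487774  1.30925729]
 [ 0.99950968  0.01316489 -0.0284094  -0.13278169]
 [ 0.00957403  0.73536435  0.67760432  0.85533321]
 [ 0.          0.          0.          1.        ]]
side [[446.38770249   0.         278.2774893
[... 223 characters left out ...]
5496  0.81016788]
 [ 0.          0.          0.          1.        ]]
wrist [[291.8587796    0.         281.85309285]
 [  0.         291.8587796  212.5417171 ]
 [  0.           0.           1.        ]] [[ 0.2245401   0.93172268  0.28543753  0.21386344]
 [-0.97446163  0.21544372  0.06331303 -0.59103339]
 [-0.00250554 -0.29236424  0.95630376  0.38397793]
 [ 0.          0.          0.          1.        ]]
{'mtx': array([[476.64894951,   0.        , 277.65774815],
       [  0.        , 476.64894951, 211.47625212],
       [  0.        ,   0.        ,   1.        ]]), 'origin': array([ 1.30925729, -0.13278169,  0.85533321]), 'orientation': array([0.29113684, 0.27647275, 0.63926278, 0.65585461])}
```

View pics/scene0.png

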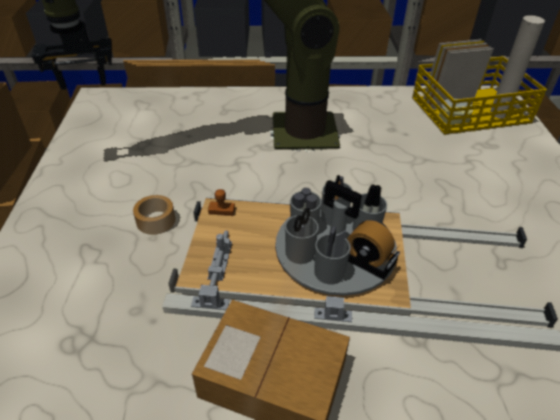

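View pics/side0.png

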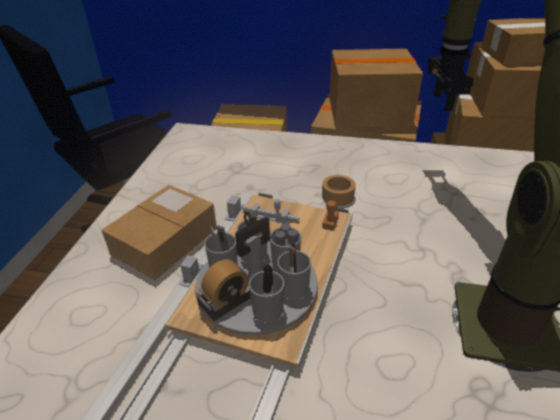

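View pics/wrist0.png

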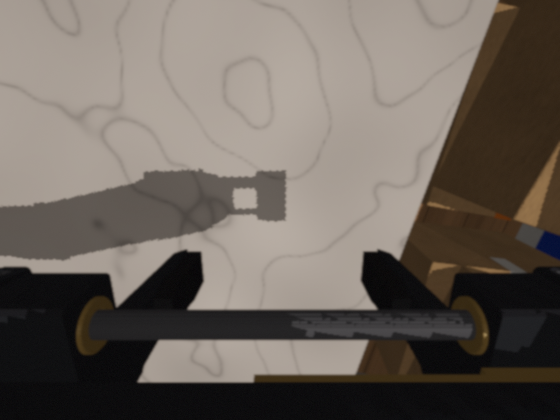

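The scene view shows the deck (corners near (197,202), (405,212), (408,306), (185,290)), the bolt knob near (224,240), the caddy near (340,245) with the tape roll at (372,243) pointing to image right. I'll enlarge it to measure.

Run:
```python
from h import *
import pickle
f,K,T=pickle.load(open("scene0.pkl","rb"))
c=f[180:320,160:420];cv2.imwrite("pics/sc_crop.png",cv2.resize(c,None,fx=3,fy=3,interpolation=cv2.INTER_CUBIC))
f,K,T=pickle.load(open("side0.pkl","rb"))
c=f[170:360,160:370];cv2.imwrite("pics/sd_crop.png",cv2.resize(c,None,fx=3,fy=3,interpolation=cv2.INTER_CUBIC))
```

```text
(no output)
```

View pics/sc_crop.png

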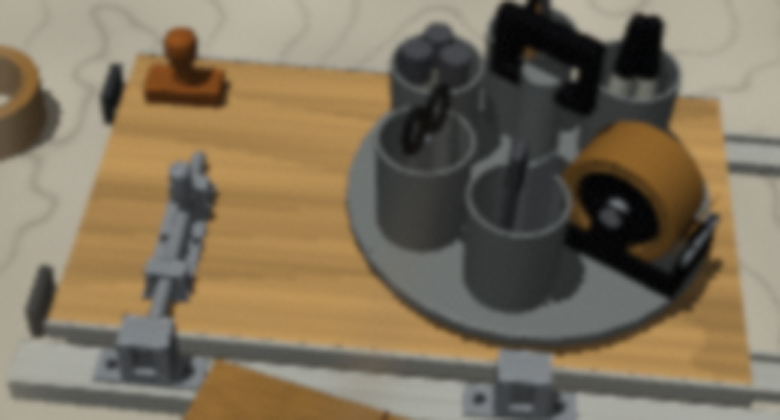

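View pics/sd_crop.png

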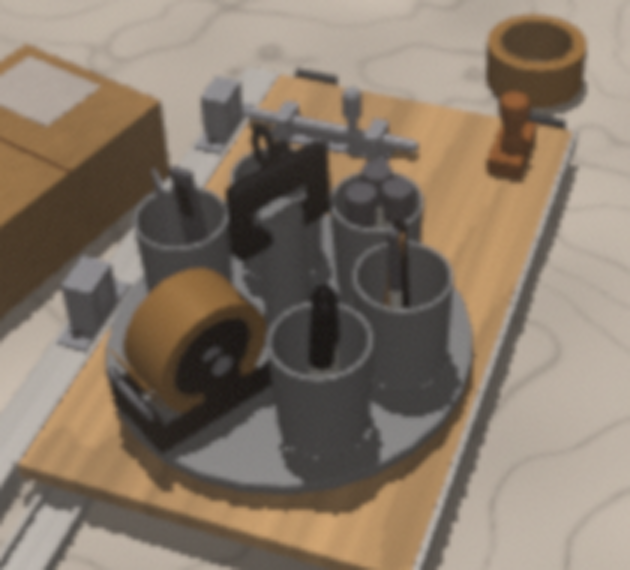

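Run:
```python
from h import *
import pickle
sc=pickle.load(open("scene0.pkl","rb"));sd=pickle.load(open("side0.pkl","rb"))
S=lambda u,v,z:plane(sc[1],sc[2],160+u/3,180+v/3,z)
D=lambda u,v,z:plane(sd[1],sd[2],160+u/3,170+v/3,z)
print("scene corners");C=[S(137,58,.037),S(718,100,.037),S(750,378,.037),S(48,322,.037)]
for c in C: print(c.round(4))
print([np.linalg.norm(C[i]-C[(i+1)%4]).round(4) for i in range(4)])
print("side"); C=[D(278,75,.037),D(574,128,.037),D(22,466,.037),D(415,568,.037)]
for c in C: print(c.round(4))
print("knob top", S(180,165,.098), D(352,93,.098))
print("keeper top", S(147,332,.07), D(222,92,.07), "2nd", S(525,367,.07), D(88,270,.07))
print("handle top ends", S(505,12,.227),S(600,50,.227), D(232,190,.227),D(325,150,.227))
print("stamp",S(185,85,.04),D(512,160,.04))
print("roll", S(640,190,.11),D(195,335,.11)); print("cutter",S(700,250,.097), D(135,395,.097))
```

```text
scene corners
[ 0.3715 -0.2842  0.037 ]
[0.4347 0.2094 0.037 ]
[0.7188 0.1696 0.037 ]
[ 0.6586 -0.3247  0.037 ]
[np.float64(0.4977), np.float64(0.2869), np.float64(0.498), np.float64(0.2899)]
side
[ 0.6587 -0.3225  0.037 ]
[ 0.3662 -0.2898  0.037 ]
[0.721  0.1711 0.037 ]
[0.4322 0.1996 0.037 ]
knob top [ 0.56252475 -0.23143491  0.098     ] [ 0.56265582 -0.22641307  0.098     ]
keeper top [ 0.69502849 -0.24820581  0.07      ] [ 0.69023871 -0.24314166  0.07      ] 2nd [0.73019006 0.00776217 0.07      ] [0.72893707 0.00428737 0.07      ]
handle top ends [0.54561833 0.00139869 0.227     ] [0.58695187 0.06106297 0.227     ] [0.58112296 0.06321216 0.227     ] [0.52930576 0.01066386 0.227     ]
stamp [ 0.41048019 -0.24035994  0.04      ] [ 0.41721238 -0.22925528  0.04      ]
roll [0.60631135 0.10182839 0.11      ] [0.60985356 0.09083893 0.11      ]
cutter [0.65268869 0.13784937 0.097     ] [0.6389443  0.14112365 0.097     ]
```

move_arm:
  turn:
    - [0,0,0]
    - [0,0,0]
    - [0,0,0]
    - [0,0,0]
    - [0,0,0]
    - [0,0,0]
    - [0,0,0]
    - [0,0,0]
    - [0,0,0]
    - [0,0,0]
  dp:
    - [0.95,-0.5,0]
    - [0.95,-0.5,0]
    - [0.95,-0.5,0]
    - [0.95,-0.5,0]
    - [0.95,-0.5,0]
    - [0.95,-0.5,0]
    - [0.95,-0.5,0]
    - [0.95,-0.5,0]
    - [0.95,-0.5,0]
    - [0.95,-0.5,0]
  jaw: [-1,-1,-1,-1,-1,-1,-1,-1,-1,-1]

```text
clock: 1.03
tool_pos: [0.3442, -0.4331, 0.2386]
eef_rot: [0.994, 0.113, -0.0, -0.0]
contact_force: [0.8, 0.5, -0.7]
opening: 1.001
```

move_arm:
  turn:
    - [0,0,0]
    - [0,0,0]
    - [0,0,0]
    - [0,0,0]
    - [0,0,0]
    - [0,0,0]
    - [0,0,0]
    - [0,0,0]
    - [0,0,0]
    - [0,0,0]
  dp:
    - [0.95,-0.5,0]
    - [0.95,-0.5,0]
    - [0.95,-0.5,0]
    - [0.95,-0.5,0]
    - [0.95,-0.5,0]
    - [0.95,-0.5,0]
    - [0.95,-0.5,0]
    - [0.95,-0.5,0]
    - [0.0,0.0,0]
    - [0,0,0]
  jaw: [-1,-1,-1,-1,-1,-1,-1,-1,-1,-1]

```text
clock: 1.87
tool_pos: [0.5075, -0.2923, 0.2385]
eef_rot: [0.993, 0.115, 0.0, -0.0]
contact_force: [-0.2, -0.9, -0.1]
opening: 0.997
```

move_arm:
  turn:
    - [0,0,-0.0194]
    - [0,0,-0.0194]
    - [0,0,-0.0194]
    - [0,0,-0.0194]
    - [0,0,-0.0194]
    - [0,0,-0.0194]
    - [0,0,-0.0194]
    - [0,0,-0.0194]
    - [0,0,-0.0194]
    - [0,0,-0.0194]
  dp:
    - [0,0,0]
    - [0,0,0]
    - [0,0,0]
    - [0,0,0]
    - [0,0,0]
    - [0,0,0]
    - [0,0,0]
    - [0,0,0]
    - [0,0,0]
    - [0,0,0]
  jaw: [-1,-1,-1,-1,-1,-1,-1,-1,-1,-1]

```text
clock: 2.7
tool_pos: [0.5046, -0.2959, 0.2385]
eef_rot: [0.749, 0.662, -0.001, -0.0]
contact_force: [-0.3, 0.3, -0.2]
opening: 1.004
```

```bash
cat >> h.py <<'E'
def yaw(st):
    M=R.from_quat(st["eef_rot"]).as_matrix();return np.degrees(np.arctan2(M[1,0],M[0,0]))
def to(p,st=None):
    "tool-axis units to world point p"
    st=st or r.get_state();M=R.from_quat(st["eef_rot"]).as_matrix();return (M.T@(np.array(p)-st["tool_pos"])/.025).round(3)
E
python3 - <<'E'
from h import *
s=r.get_state();print(s["clock"],s["tool_pos"],yaw(s),s["q"].round(2),s["contact_force"],R.from_quat(s["eef_rot"]).as_matrix().round(3))
f,K,T=cam("wrist");cv2.imwrite("pics/w1.png",f)
import pickle;pickle.dump((f,K,T),open("w1.pkl","wb"))
print(to([.5615,-.231,.2]))
print(proj(K,T,[.5615,-.231,.098]))
E
```

```text
2.7 [ 0.50458868 -0.29593834  0.23849758] 82.9727784415291 [ 0.74  0.67 -0.5   1.68  0.39  0.89 -0.04] [-0.32248941  0.3286185  -0.21909137] [[ 0.122  0.992 -0.002]
 [ 0.992 -0.122 -0.001]
 [-0.001 -0.001 -1.   ]]
[2.855 1.963 1.528]
[333.26225125 129.04054032]
```

View pics/w1.png

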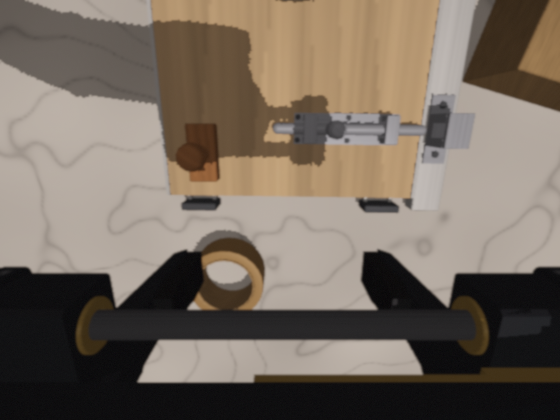

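The wrist view shows the knob at (337,129), where the projection of my estimate is (333,129). The bolt tail is at (275,128) and the keeper at (437,130).

Run:
```python
from h import *
import pickle
f,K,T=pickle.load(open("w1.pkl","rb"))
P=lambda u,v,z:plane(K,T,u,v,z)
k=P(337,129,.098);print("knob",k)
a=P(275,128,.048);b=P(425,130,.048);print("rod dir",np.degrees(np.arctan2(*(b-a)[1::-1])),a,b)
a=P(154,0,.037);b=P(168,194,.037);print("edge",np.degrees(np.arctan2(*(b-a)[1::-1]))+90)
print("keeper top",P(455,130,.07)); print(to([k[0],k[1],.14]))
```

```text
knob [ 0.56500208 -0.23139246  0.098     ]
rod dir -7.726165515942444 [ 0.50580376 -0.22401116  0.048     ] [ 0.6706321  -0.24637348  0.048     ]
edge -9.517829460912935
keeper top [ 0.691251   -0.24841318  0.07      ]
[2.858 2.107 3.928]
```

move_arm:
  turn:
    - [0,0,0.0017]
    - [0,0,0]
    - [0,0,0]
    - [0,0,0]
    - [0,0,0]
  dp:
    - [0.7,0.5,0]
    - [0.7,0.5,0]
    - [0.7,0.5,0]
    - [0.7,0.5,0]
    - [0,0,0]
  jaw: [-1,-1,-1,-1,-1]

```text
clock: 3.17
tool_pos: [0.5676, -0.2276, 0.2389]
eef_rot: [0.753, 0.658, 0.002, -0.0]
contact_force: [0.2, 1.4, -0.1]
opening: 1.001
```

Run:
```python
from h import *
s=r.get_state();print(s["tool_pos"],yaw(s))
print(to([.5637,-.2314,.072]))
f,K,T=cam("side");cv2.imwrite("pics/s2.png",f[120:420,100:450])
```

```text
[ 0.56762191 -0.22760188  0.23893944] 82.28425847017223
[-0.193 -0.151  6.677]
```

View pics/s2.png

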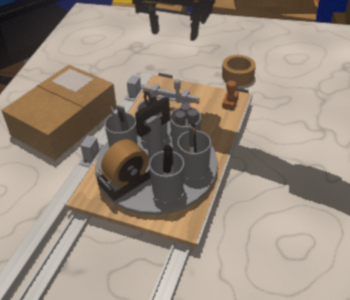

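The open gripper is above the bolt and clear. I'm lowering it.

move_arm:
  turn:
    - [0,0,0]
    - [0,0,0]
    - [0,0,0]
    - [0,0,0]
    - [0,0,0]
    - [0,0,0]
    - [0,0,0]
    - [0,0,0]
    - [0,0,0]
    - [0,0,0]
  dp:
    - [-0.1,-0.08,0.7]
    - [-0.08,-0.06,0.7]
    - [0,0,0.7]
    - [0,0,0.7]
    - [0,0,0.7]
    - [0,0,0.7]
    - [0,0,0.5]
    - [0,0,0.5]
    - [0,0,0.2]
    - [0,0,0]
  jaw: [-1,-1,-1,-1,-1,-1,-1,-1,-1,-1]

```text
clock: 4.05
tool_pos: [0.56, -0.2359, 0.1026]
eef_rot: [0.754, 0.657, -0.001, -0.001]
contact_force: [-0.2, -0.4, -0.1]
opening: 1.001
```

Run:
```python
from h import *
s=r.get_state();print(s["tool_pos"],yaw(s))
print(to([.5637,-.2314,.072]))
f,K,T=cam("wrist");cv2.imwrite("pics/w3.png",f)
```

```text
[ 0.55999035 -0.23593614  0.10262605] 82.10580012786848
[0.2   0.125 1.225]
```

View pics/w3.png

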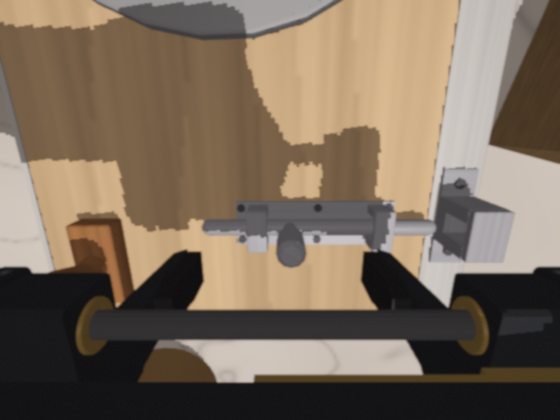

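Run:
```python
from h import *
f,K,T=cam("wrist");s=r.get_state();print(s["tool_pos"])
p=plane(K,T,291,256,.098);print(p,to([p[0],p[1],.072]))
```

```text
[ 0.56132532 -0.23572173  0.10418005]
[ 0.56670728 -0.23207925  0.098     ] [0.174 0.192 1.287]
```

move_arm:
  turn:
    - [0,0,0]
    - [0,0,0]
    - [0,0,0]
    - [0,0,0]
    - [0,0,0]
  dp:
    - [0.17,0.13,0]
    - [0,0,0.5]
    - [0,0,0.5]
    - [0,0,0.25]
    - [0,0,0]
  jaw: [-1,-1,-1,-1,-1]

```text
clock: 4.57
tool_pos: [0.5632, -0.2313, 0.0702]
eef_rot: [0.754, 0.657, -0.001, -0.002]
contact_force: [-0.1, -0.4, -0.8]
opening: 0.999
```

move_arm:
  turn:
    - [0,0,0]
    - [0,0,0]
    - [0,0,0]
    - [0,0,0]
    - [0,0,0]
    - [0,0,0]
    - [0,0,0]
    - [0,0,0]
  dp:
    - [0,0,0]
    - [0,0,0]
    - [0,0,0]
    - [0,0,0]
    - [0,0,0]
    - [0,0,0]
    - [0,0,0]
    - [0,0,0]
  jaw: [1,1,1,1,1,1,1,1]
  newtons: 15

```text
clock: 5.23
tool_pos: [0.5649, -0.2317, 0.0726]
eef_rot: [0.754, 0.657, -0.0, 0.0]
contact_force: [1.4, 0.2, 0.1]
opening: 0.424
```

Run:
```python
from h import *
s=r.get_state();print(s["tool_pos"],yaw(s),s["opening"],s["contact_force"])
f,K,T=cam("wrist");cv2.imwrite("pics/w4.png",f)
```

```text
[ 0.56487069 -0.23174042  0.07258285] 82.16318089983062 0.42358650609163845 [1.40046451 0.20563338 0.1165223 ]
```

View pics/w4.png

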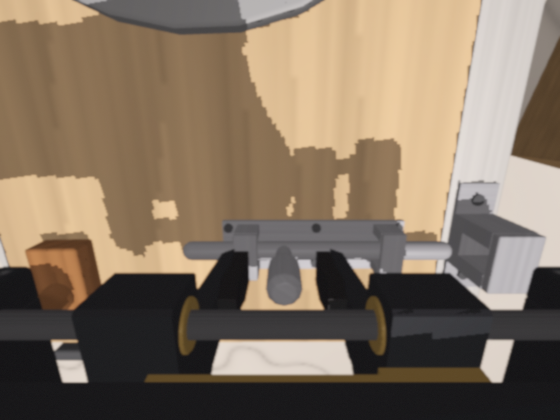

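Fingers still closing on the knob.

move_arm:
  turn:
    - [0,0,0]
    - [0,0,0]
    - [0,0,0]
    - [0,0,0]
    - [0,0,0]
    - [0,0,0]
  dp:
    - [0,0,0]
    - [0,0,0]
    - [0,0,0]
    - [0,0,0]
    - [0,0,0]
    - [0,0,0]
  jaw: [1,1,1,1,1,1]

```text
clock: 5.78
tool_pos: [0.5651, -0.2317, 0.0725]
eef_rot: [0.754, 0.657, 0.0, 0.0]
contact_force: [1.1, -0.7, -0.6]
opening: 0.195
```

Run:
```python
from h import *
s=r.get_state();print(s["tool_pos"],yaw(s),s["opening"]*88,s["contact_force"])
f,K,T=cam("wrist");cv2.imwrite("pics/w5.png",f)
```

```text
[ 0.56512301 -0.23171265  0.07250274] 82.16534573610606 17.118941610709022 [ 1.13219601 -0.70583952 -0.57601155]
```

View pics/w5.png

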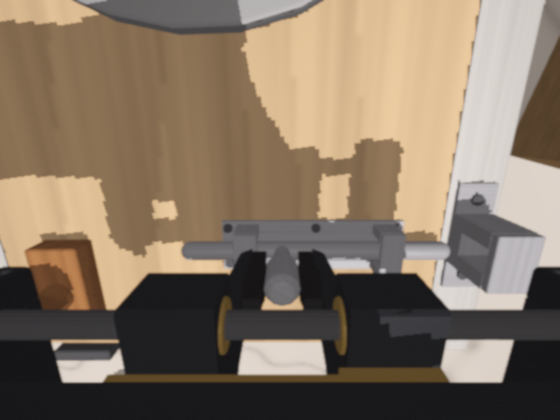

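The knob is gripped, at 17 mm opening. I'll slide it along +y of the tool.

move_arm:
  turn:
    - [0,0,0]
    - [0,0,0]
    - [0,0,0]
    - [0,0,0]
    - [0,0,0]
    - [0,0,0]
    - [0,0,0]
    - [0,0,0]
  dp:
    - [0,0.2,0]
    - [0,0.2,0]
    - [0,0.2,0]
    - [0,0.2,0]
    - [0,0.2,0]
    - [0,0.2,0]
    - [0,0.2,0]
    - [0,0.2,0]
  jaw: [1,1,1,1,1,1,1,1]

```text
clock: 6.5
tool_pos: [0.605, -0.2372, 0.0725]
eef_rot: [0.754, 0.657, 0.0, 0.0]
contact_force: [-1.9, 1.1, 3.4]
opening: 0.2
```

Run:
```python
from h import *
s=r.get_state();d=s["tool_pos"]-[ 0.56512301 ,-0.23171265 , 0.07250274];print(d,np.linalg.norm(d[:2]),yaw(s),s["opening"]*88,s["contact_force"])
f,K,T=cam("wrist");cv2.imwrite("pics/w6.png",f)
```

```text
[ 3.99039284e-02 -5.45829269e-03 -2.69397289e-06] 0.040275506979645784 82.16412800643097 17.616249733864628 [-1.9216128   1.05544464  3.44508428]
```

View pics/w6.png

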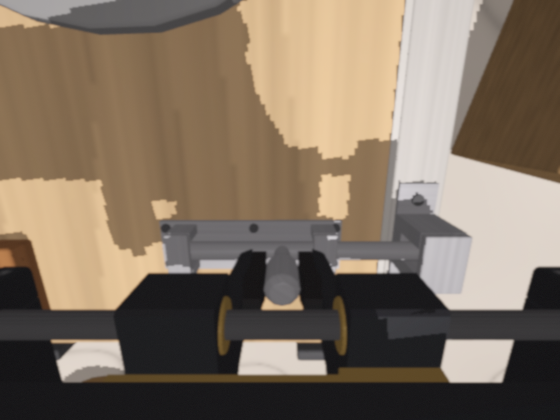

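The bolt has moved 40 mm and its nose is in the keeper, with a force of about 2 N. I'll push on to the stop.

move_arm:
  turn:
    - [0,0,0]
    - [0,0,0]
    - [0,0,0]
    - [0,0,0]
  dp:
    - [0,0.1,0]
    - [0,0.1,0]
    - [0,0.05,0]
    - [0,0,0]
  jaw: [1,1,1,1]

```text
clock: 6.88
tool_pos: [0.6068, -0.2374, 0.0724]
eef_rot: [0.754, 0.657, -0.003, -0.003]
contact_force: [-9.9, 2.4, 10.9]
opening: 0.192
```

Run:
```python
from h import *
s=r.get_state();d=s["tool_pos"]-[ 0.56512301 ,-0.23171265 , 0.07250274];print(d,np.linalg.norm(d[:2]),s["contact_force"])
```

```text
[ 0.04167681 -0.00573062 -0.00012821] 0.0420689450296988 [-9.8800778   2.36723319 10.90079859]
```

move_arm:
  turn:
    - [0,0,0]
    - [0,0,0]
    - [0,0,0]
  dp:
    - [0,0.1,0]
    - [0,0,0]
    - [0,0,0]
  jaw: [1,1,1]

```text
clock: 7.13
tool_pos: [0.6068, -0.2375, 0.0722]
eef_rot: [0.754, 0.657, -0.005, -0.005]
contact_force: [-16.0, 2.9, 14.0]
opening: 0.194
```

Run:
```python
from h import *
s=r.get_state();d=s["tool_pos"]-[ 0.56512301 ,-0.23171265 , 0.07250274];print(d,np.linalg.norm(d[:2]),s["contact_force"],s["moment"],s["opening"]*88)
f,K,T=cam("scene");cv2.imwrite("pics/c7.png",cv2.resize(f[180:330,140:370],None,fx=3.4,fy=3.4,interpolation=cv2.INTER_CUBIC))
f,K,T=cam("wrist");cv2.imwrite("pics/w7.png",f)
```

```text
[ 0.04165571 -0.00575143 -0.00034451] 0.04205088699834239 [-15.98596634   2.93669902  14.04725061] [ 0.6826561   2.91121801 -0.04882589] 17.084775046414933
```

View pics/c7.png

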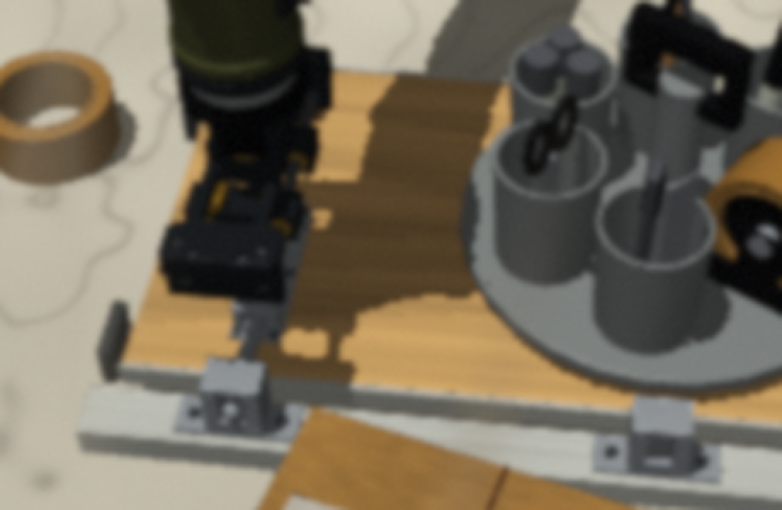

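View pics/w7.png

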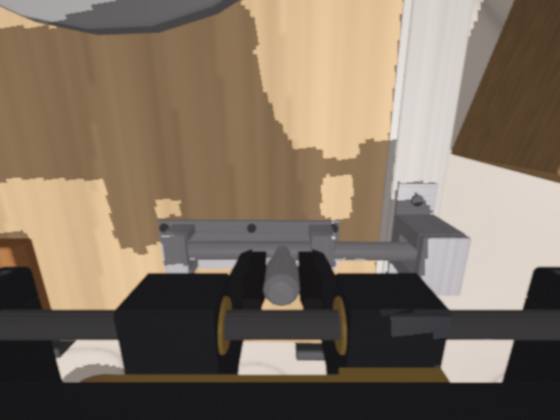

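The bolt stops hard after 42 mm at 16 N, and the nose shows inside the keeper mouth. I'll release it and rise.

move_arm:
  turn:
    - [0,0,0]
    - [0,0,0]
    - [0,0,0]
    - [0,0,0]
    - [0,0,0]
  dp:
    - [0,0,0]
    - [0,0,0]
    - [0,0,0]
    - [0,0,0]
    - [0,0,0]
  jaw: [-0.2,-0.2,-0.2,-0.2,-0.2]

```text
clock: 7.65
tool_pos: [0.614, -0.2385, 0.0725]
eef_rot: [0.754, 0.657, 0.001, 0.001]
contact_force: [0.3, 0.4, -0.6]
opening: 0.546
```

move_arm:
  turn:
    - [0,0,0]
    - [0,0,0]
    - [0,0,0]
    - [0,0,0]
    - [0,0,0]
    - [0,0,0]
    - [0,0,0]
    - [0,0,0]
    - [0,0,0]
    - [0,0,0]
  dp:
    - [0,0,-0.2]
    - [0,0,-0.7]
    - [0,0,-0.9]
    - [0,0,-0.9]
    - [0,0,-0.9]
    - [0,0,-0.9]
    - [0,0,-0.9]
    - [0,0,-0.9]
    - [0,0,-0.9]
    - [0,0,-0.9]
  jaw: [-0.2,-1,-1,-1,-1,-1,-1,-1,-1,-1]

```text
clock: 8.48
tool_pos: [0.6133, -0.2383, 0.2766]
eef_rot: [0.754, 0.657, 0.0, 0.0]
contact_force: [0.5, 0.3, -1.2]
opening: 0.998
```

Run:
```python
from h import *
s=r.get_state();print(s["tool_pos"],yaw(s),s["contact_force"],s["q"].round(2))
f,K,T=cam("wrist");cv2.imwrite("pics/w8.png",f)
f,K,T=cam("side");cv2.imwrite("pics/s8.png",cv2.resize(f[150:360,140:370],None,fx=2.8,fy=2.8,interpolation=cv2.INTER_CUBIC))
```

```text
[ 0.61325599 -0.23827208  0.27659007] 82.17302201398772 [ 0.46721772  0.32860525 -1.2340396 ] [ 0.55  0.73 -0.49  1.4   0.36  1.1  -0.13]
```

View pics/w8.png

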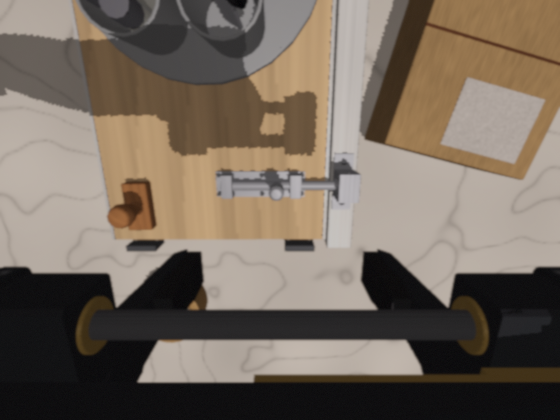

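View pics/s8.png

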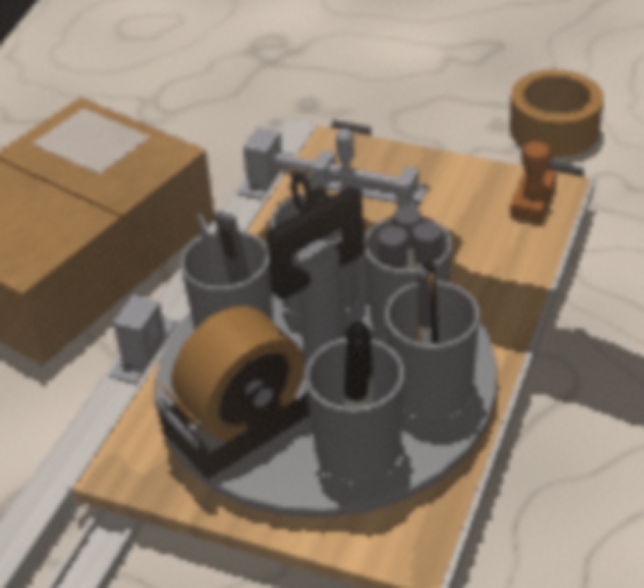

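The bolt is home in the keeper (knob at (277,190), straps at about 225 and 295) and the stamp and roll look untouched. I'll check the numbers and plan the move to the handle.

Run:
```python
from h import *
f,K,T=cam("wrist")
k=plane(K,T,277,190,.098);a=plane(K,T,225,183,.06);b=plane(K,T,296,184,.06);e=(b-a)/np.linalg.norm(b-a)
print(k,np.linalg.norm(b-a),"knob x", 19+1000*(k-a)@e, "dir",np.degrees(np.arctan2(e[1],e[0])))
print(to([.556,.032,.2766]))
```

```text
[ 0.61260956 -0.23451516  0.098     ] 0.09011576684540404 knob x 85.18707810686423 dir -8.749385798494535
[10.395 -3.793 -0.   ]
```

move_arm:
  turn:
    - [0,0,0]
    - [0,0,0]
    - [0,0,0]
    - [0,0,0]
    - [0,0,0]
    - [0,0,0]
    - [0,0,0]
    - [0,0,0]
    - [0,0,0]
    - [0,0,0]
  dp:
    - [0.95,-0.42,-0.1]
    - [0.95,-0.42,-0.1]
    - [0.95,-0.42,0]
    - [0.95,-0.42,0]
    - [0.95,-0.42,0]
    - [0.95,-0.42,0]
    - [0.95,-0.42,0]
    - [0.95,-0.42,0]
    - [0.5,-0.2,0]
    - [0,0,0]
  jaw: [-1,-1,-1,-1,-1,-1,-1,-1,-1,-1]

```text
clock: 9.47
tool_pos: [0.5515, -0.0218, 0.2795]
eef_rot: [0.752, 0.659, 0.0, -0.001]
contact_force: [0.1, -0.5, -0.1]
opening: 0.996
```

move_arm:
  turn:
    - [0,0,0.0175]
    - [0,0,0.0175]
    - [0,0,0.0175]
    - [0,0,0.0175]
    - [0,0,0.0165]
    - [0,0,0]
  dp:
    - [0,0,0]
    - [0,0,0]
    - [0,0,0]
    - [0,0,0]
    - [0,0,0]
    - [0,0,0]
  jaw: [-1,-1,-1,-1,-1,-1]

```text
clock: 9.97
tool_pos: [0.5529, -0.0279, 0.2794]
eef_rot: [0.904, 0.428, -0.001, 0.001]
contact_force: [0.4, -0.5, 0.1]
opening: 1.001
```

Run:
```python
from h import *
import pickle
s=r.get_state();print(s["tool_pos"],yaw(s),s["contact_force"],s["q"].round(2))
f,K,T=cam("wrist");cv2.imwrite("pics/w9.png",f);pickle.dump((f,K,T),open("w9.pkl","wb"))
```

```text
[ 0.5529076  -0.02785221  0.27944091] 50.7311337658669 [ 0.41913491 -0.47869553  0.14433576] [ 0.18  0.56 -0.34  1.73  0.23  0.9  -0.95]
```

View pics/w9.png

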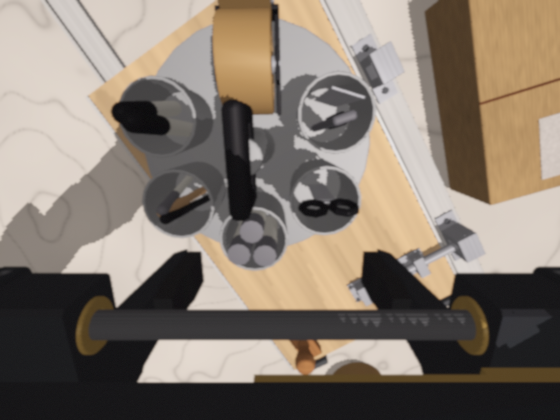

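The handle's top face runs from about (237,101) to (242,216), with the tape roll up at (248,60).

Run:
```python
from h import *
import pickle
f,K,T=pickle.load(open("w9.pkl","rb"))
cv2.imwrite("pics/w9c.png",cv2.resize(f[85:235,190:300],None,fx=4,fy=4,interpolation=cv2.INTER_CUBIC))
a=plane(K,T,242,214,.227);b=plane(K,T,237,103,.227);c=(a+b)/2
print(a,b,c,np.linalg.norm(a-b),np.degrees(np.arctan2(*(b-a)[1::-1])))
print("roll",plane(K,T,248,55,.156))
```

```text
[0.54006171 0.00177233 0.227     ] [0.58676871 0.05931081 0.227     ] [0.56341521 0.03054157 0.227     ] 0.07410951512081586 50.93195209495405
roll [0.6135615  0.09116544 0.156     ]
```

View pics/w9c.png

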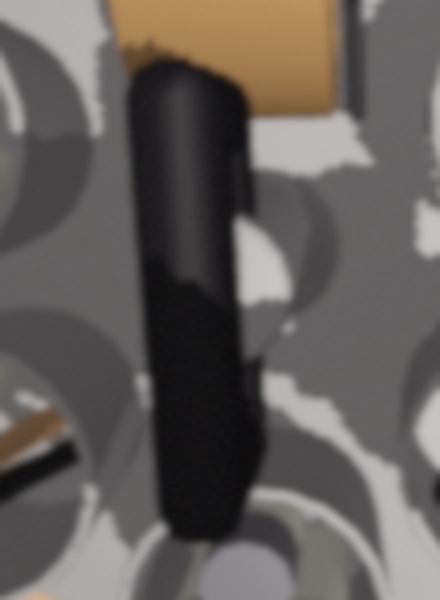

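Run:
```python
from h import *
import pickle
f,K,T=pickle.load(open("w9.pkl","rb"))
a=plane(K,T,240.7,217,.227);b=plane(K,T,235.5,103,.227);print((a+b)/2,np.degrees(np.arctan2(*(b-a)[1::-1])),np.linalg.norm(a-b))
print(to([.559,.0315,.2]))
```

```text
[0.56194104 0.0302967  0.227     ] 50.88026674293581 0.07635342412992202
[ 1.997 -1.295  3.175]
```

move_arm:
  turn:
    - [0,0,0]
    - [0,0,0]
    - [0,0,0]
    - [0,0,0]
    - [0,0,0]
  dp:
    - [0.7,-0.45,0]
    - [0.7,-0.45,0]
    - [0.6,-0.4,0]
    - [0,0,0]
    - [0,0,0]
  jaw: [-1,-1,-1,-1,-1]

```text
clock: 10.43
tool_pos: [0.5589, 0.0335, 0.2797]
eef_rot: [0.902, 0.432, -0.0, 0.0]
contact_force: [-0.4, -0.4, 0.2]
opening: 1.002
```

Run:
```python
from h import *
s=r.get_state();print(s["tool_pos"],yaw(s)); print(to([.5595,.0313,.2]))
f,K,T=cam("wrist");cv2.imwrite("pics/w10.png",f)
f,K,T=cam("scene");cv2.imwrite("pics/c10.png",f[100:330,150:450])
```

```text
[0.55889456 0.03351915 0.27965125] 51.20983578367088
[-0.052  0.074  3.186]
```

View pics/w10.png

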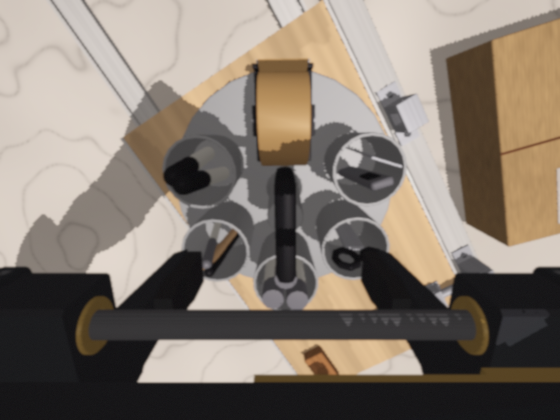

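View pics/c10.png

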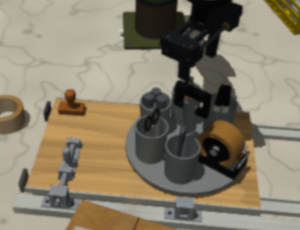

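The handle is centred between the fingers (u≈286 against tool centre 282). I'll half-close for clearance, then lower.

move_arm:
  turn:
    - [0,0,0]
    - [0,0,0]
    - [0,0,0]
    - [0,0,0]
    - [0,0,0]
    - [0,0,0]
    - [0,0,0]
    - [0,0,0]
  dp:
    - [-0.05,0.07,0]
    - [0,0,0.3]
    - [0,0,0.5]
    - [0,0,0.6]
    - [0,0,0.6]
    - [0,0,0.6]
    - [0,0,0.5]
    - [0,0,0]
  jaw: [-0.3,-0.3,-0.3,-0.3,-0.3,-0.3,-0.3,-0.3]

```text
clock: 11.2
tool_pos: [0.5574, 0.0303, 0.1997]
eef_rot: [0.903, 0.43, -0.003, -0.001]
contact_force: [0.1, -0.3, -0.3]
opening: 0.646
```

move_arm:
  turn:
    - [0,0,0]
    - [0,0,0]
    - [0,0,0]
    - [0,0,0]
    - [0,0,0]
    - [0,0,0]
    - [0,0,0]
    - [0,0,0]
    - [0,0,0]
    - [0,0,0]
  dp:
    - [0,0,0]
    - [0,0,0]
    - [0,0,0]
    - [0,0,0]
    - [0,0,0]
    - [0,0,0]
    - [0,0,0]
    - [0,0,0]
    - [0,0,0]
    - [0,0,0]
  jaw: [1,1,1,1,1,1,1,1,1,1]
  newtons: 20

```text
clock: 12.03
tool_pos: [0.5603, 0.0314, 0.2029]
eef_rot: [0.903, 0.431, 0.001, 0.001]
contact_force: [2.0, -1.8, 1.1]
opening: 0.18
```

Run:
```python
from h import *
s=r.get_state();print(s["tool_pos"],yaw(s),s["opening"]*88,s["contact_force"],s["moment"])
f,K,T=cam("wrist");cv2.imwrite("pics/w11.png",f)
```

```text
[0.56029755 0.03136012 0.20288467] 51.00511202150206 15.812437972016909 [ 1.99481409 -1.76714605  1.13752651] [-0.32875554 -0.54254283  0.02028073]
```

View pics/w11.png

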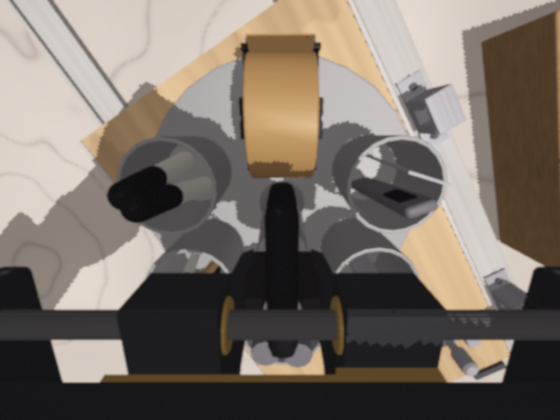

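move_arm:
  turn:
    - [0,0,0.01]
    - [0,0,0.01]
    - [0,0,0.01]
    - [0,0,0.01]
    - [0,0,0.01]
    - [0,0,0.01]
    - [0,0,0.01]
    - [0,0,0.01]
    - [0,0,0]
    - [0,0,0]
  dp:
    - [0,0,0]
    - [0,0,0]
    - [0,0,0]
    - [0,0,0]
    - [0,0,0]
    - [0,0,0]
    - [0,0,0]
    - [0,0,0]
    - [0,0,0]
    - [0,0,0]
  jaw: [1,1,1,1,1,1,1,1,1,1]

```text
clock: 12.92
tool_pos: [0.5608, 0.0314, 0.2029]
eef_rot: [0.981, 0.193, 0.001, 0.0]
contact_force: [4.9, -1.2, 0.5]
opening: 0.18
```

Run:
```python
from h import *
s=r.get_state();print(s["tool_pos"],yaw(s),s["opening"]*88,s["contact_force"],s["moment"],s["q"].round(2))
print(to([.5603,.0314,.203]))
```

```text
[0.56075353 0.03140429 0.20288578] 22.3052941198365 15.838650164731504 [ 4.9433223  -1.22348986  0.46885807] [-4.54420367e-01 -9.67316986e-01  7.79076835e-04] [-0.04  0.65 -0.16  1.8   0.15  0.7  -1.47]
[-0.017 -0.007 -0.005]
```

move_arm:
  turn:
    - [0,0,0.01]
    - [0,0,0.01]
    - [0,0,0.01]
    - [0,0,0.01]
    - [0,0,0.01]
    - [0,0,0.01]
    - [0,0,0.01]
    - [0,0,0.01]
    - [0,0,0.004]
    - [0,0,0]
  dp:
    - [0.05,0.02,0]
    - [0,0,0]
    - [0,0,0]
    - [0,0,0]
    - [0,0,0]
    - [0,0,0]
    - [0,0,0]
    - [0,0,0]
    - [0,0,0]
    - [0,0,0]
  jaw: [1,1,1,1,1,1,1,1,1,1]

```text
clock: 13.75
tool_pos: [0.561, 0.0317, 0.2028]
eef_rot: [0.998, -0.069, 0.0, 0.0]
contact_force: [2.3, -1.8, 5.8]
opening: 0.178
```

move_arm:
  turn:
    - [0,0,0]
    - [0,0,0]
    - [0,0,0]
    - [0,0,0]
  dp:
    - [0,0,0]
    - [0,0,0]
    - [0,0,0]
    - [0,0,0]
  jaw: [1,1,1,1]

```text
clock: 14.08
tool_pos: [0.561, 0.0317, 0.2029]
eef_rot: [0.998, -0.069, 0.0, -0.0]
contact_force: [1.8, -1.1, 5.5]
opening: 0.183
```

Run:
```python
from h import *
import pickle
s=r.get_state();print(s["clock"],s["tool_pos"],yaw(s),s["opening"]*88,s["contact_force"],s["moment"],s["q"].round(2))
for n in ["scene","side","wrist"]:
    f,K,T=cam(n);pickle.dump((f,K,T),open(n+"12.pkl","wb"))
    if n=="scene":f=cv2.resize(f[180:330,160:420],None,fx=3,fy=3,interpolation=cv2.INTER_CUBIC)
    cv2.imwrite(f"pics/{n}12.png",f)
```

```text
14.0833 [0.56098092 0.03167656 0.20289385] -7.893924091454982 16.137334983673018 [ 1.80487812 -1.08912339  5.50889733] [-0.37094842 -0.46753697 -0.00642304] [-0.14  0.65 -0.01  1.8   0.    0.69 -1.85]
```

View pics/scene12.png

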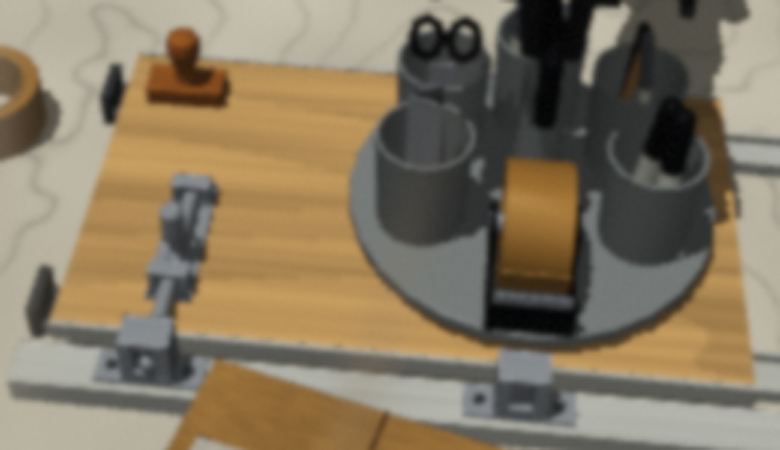

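View pics/wrist12.png

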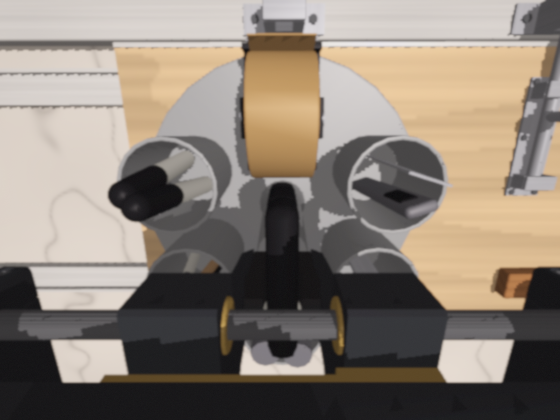

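In the wrist view the rail and the deck's long edge are level in the image, with the roll at u≈282, so the caddy is square. In the scene view the deck corners, stamp and spare roll are where they were, and the bolt is in the keeper.

Run:
```python
from h import *
s=r.get_state();print(s["clock"],s["tool_pos"],abs(s["qd"]).max(),s["contact_force"],s["opening"]*88)
print(r.finish_job())
```

```text
14.2333 [0.56097762 0.03163068 0.20286893] 0.0011257839963887185 [ 1.7334695  -1.29217723  4.87926177] 16.08056651123235
the job is handed in; nothing more can be done
None
```

I slid the bolt home, turned the caddy about 59° by its handle until the tape roll faced the packer, and handed the job in still gripping the handle. The job took about 14 s of the 51 s, and handing in reports no verdict.

**Bolt:** It moved 42 mm from where I gripped it to a hard stop at about 16 N. A picture after release put the knob at carriage x of about 85 mm, where 83 mm is fully home. The last view shows the nose in the keeper.

**Caddy:** The hand's heading at the end was -7.9°. My estimates of the carriage's heading ranged from -7.3° to -9.5°, all well inside the 9° tolerance. In the wrist picture the rail and deck edge are level with the roll on the centre line.

**Grip:** The fingers hold the 16 mm handle plate at a measured opening of 16.1 mm, with the grip set to 20 N. The arm was at rest.

**Left in place:** The deck corners, stamp and spare roll look unmoved in the last scene picture, judged by eye. No check failed.

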